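# Park the under-sink turntable behind its spring catch

### The arm

A 6-joint arm with a two-finger parallel gripper is mounted at the origin on the work surface. World frame = base frame: x ahead of the robot, y to its left, z up, the work surface at z = 0. Lengths are in m, angles in degrees, forces in N, time in s.
With the tool pointing down it reaches from about 0.25 to 0.725 m from the base axis. Payload 9.7 kg.
Tool frame: the origin (TCP) lies at the very end of the fingers, on their centre line; the grasp point (between the pads) lies 19 mm behind it (bot.pinch_z is the distance from the TCP to the grasp point, in m); x points along the fingers, z is the direction in which the jaws open and shut, and the axes are right-handed (so a half turn about x gives the same grasp; the last joint's range is limited). The gripper opens to 85 mm and grips with 20 to 120 N. Pads are 22 mm wide; open, the fingers measure 114 mm over their backs; the gripper's body (76 mm by 85 mm) begins 54 mm behind the grasp point. The pads swing forward as they close: fully open they stand 13 mm farther back than shut.
Start: joints at [75.401, 4.979, 10.078, 95.1, 0, 90], TCP at [0.139, 0.532, 0.231] pointing down, gripper open.
Joint ranges: [-179.16, 179.16], [-48.56, 103.87], [-65.8, 70.77], [-126.05, 130.52], [-82.76, 87.17], [-180, 180]. Speed limits (degrees/s): [127.2, 127.2, 147.25, 180, 180, 180].

### API

Orientations are given as [roll, pitch, yaw] about the fixed x, y, z axes, in that order (R = Rz(yaw) Ry(pitch) Rx(roll)).
In Python, from workcell import bot gives the robot as it stands.
- The arm moves only by the tool play_rows, never from a script. Its argument "rows" is a list of rows, each a list of 3 entries, a list of its own where there are three numbers: the shift along the tool's x, y, z in cm, then the turn about the tool's x in degrees, then the finger opening in cm, from 0 to 8.54. A call has 1 to 12 rows; each row is the pose to reach, as a shift and turn from the pose commanded when the call began, along the tool's axes at that moment; what a row does not reach only later rows make up. A row lasts 1/12 s, in which the tool goes at most 41.7 mm and 7.16 degrees, less where a joint would pass 70% of its speed; a pose out of reach is approached as far as the arm can. A call with a gripper value outside its range is refused whole. The fingers move at their own pace and stop on an object; "squeeze" is the grip in N (left out, the last holds). Time passes only in rows, so rows that repeat a pose let the fingers close. It gives the time, the measured TCP pose, the force and the opening at its end, in the units of the state.
- bot.get_obs(): the state, without advancing time (a new reading comes with each control period).
- bot.camera(name): name is "side" or "top"; returns (picture, depth): 480x640x3 uint8, blue, green, red; 480x640 float32, m along the optical axis (not along the pixel's ray), 0 where there is no reading.
- bot.camera_model(name): a dict with "fx", "fy", "cx", "cy" (pixels), "origin" and "attitude" of the camera in the world. Camera axes: x right, y down, z forward; pixel columns grow to the right and rows downward; lengths in m; the calibration is good to about 2 mm. A picture is of the moment at which its call begins. camera_model takes no time and is no camera call.
- bot.job_done(): hands the job in, once; it reports no verdict.
The state is a dict: "time": time; "q": joint angles; "qd": joint speeds; "joint_efforts": joint torques, N m; "ee_pos": TCP position; "tcp_rot": TCP orientation; "wrist_force": force on the tool from outside, world axes, zero at the start; "torque": the same for the moment, N m; "opening": finger opening in m.
Only numpy, scipy, OpenCV 4.12 (cv2) and the standard library are available. Lean on these libraries where they do the work, as an engineer would, in place of code of your own. Each camera call takes 0.05 s, during which the arm holds its last target.

### The job

Park the turntable: push its upright tab round so that the turntable's arm goes past the spring catch pin, keeping the catch's wide steel press plate held down with the fingertip while the arm goes by, then let go so that the pin springs fully up behind the arm. Do it all by pressing and pushing: never pinch the tab or pick anything up, keep the fingers off the tin, jar and brush riding on the turntable so that they stay standing, and leave everything else where it is.

Things in the scene. Friction and masses are not known exactly. Their poses are not given: they have to be found in the camera images.
- turntable_base: fixed white base; origin on the work surface below the turntable's axis, z up. Heights are above the work surface. The catch lies on its -x side: press plate x -0.215 to -0.145, y -0.035 to +0.076; pin at x -0.156, y 0; fixed steel end-stop post (14 x 12 mm, 62 mm high) at x -0.152, y -0.047. Parking is counter-clockwise from above, so the arm crosses the plate from +y to -y.
- turntable (a joint): angle (rad), counter-clockwise positive, 0 to 0.82 (end stop), friction 0.12 N m, no spring; starts at 0 to 0.3. White disc, radius 140 mm, top at 50 mm; a radial arm (10 mm wide, heights 40-50 mm) reaches radius 210 mm. In the base's frame the arm points at angle pi - 0.6 + value (pi = -x). Pin up: arm stops at 0.53. 0.6: right over the pin. Above 0.67: clear past the pin.
- plunger (a joint): how far the spring catch is pressed down (m): 0 up, 0.012 fully down. The press plate and the catch pin are one part. Spring force about 2.8 N at the start of the travel, 7 N at the bottom; it springs up when released. The arm passes over the pin only while this is above 0.008 (deeper is safer).
- press_spot (a point): point on top of the press plate, a flat ribbed steel plate 70 mm (radial) x 110 mm (along the path), top at height 34 mm up, 22 mm fully down. The point is at x -0.190, y +0.045 in the base's frame: 45 mm before the pin, under the tab's path. A fingertip may press anywhere on the plate and slide along it. Tab and arm pass 6 mm above the raised plate.
- pin_top (a point): top of the catch pin, a square steel pin (12 mm radial x 10 mm along the path) standing 14 mm above the press plate near its inner edge, under the path of the arm (not of the tab). Its top is at height 48 mm up, 36 mm fully down.
- tab_face (a point): centre of the tab's face that is to be pushed (its clockwise side). The tab is an upright white plate on the outer part of the arm: radius 169 to 211 mm from the turntable's axis, 10 mm thick along the path, heights 40 to 72 mm. This point is at radius 190 mm, height 56 mm, 5 mm behind the arm's centre line.
- push_tab: rear half (5 mm) of the tab, the half that is pushed. Origin at its lower edge, height 40 mm; x is radial, pointing to the axis; y points against the parking direction.
- tab_lead: front half (5 mm) of the tab, on the side of the parking direction. Touching both halves hard at once counts as pinching.
- tin: steel scouring pad tin, round, 75 mm across, 58 mm high, loose on the turntable. Origin at the centre of its underside, z up.
- jar: clear glass jar with lid, 68 mm across, 95 mm high, loose on the turntable. Origin at the centre of its underside, z up.
- brush: wooden scrub brush, 120 x 48 x 40 mm, bristles down, loose on the turntable. Origin at the centre of its underside, z up. All things on the turntable lie within 125 mm of its axis.
- wax_tin: flat round steel tin, 71 mm across, 28 mm high, on the work surface beside the catch, past the end stop. Origin at the centre of its underside.
- dustpan: yellow plastic dustpan, pan 200 x 170 mm, handle along its +x, 55 mm high, on the work surface. Origin under the centre of the pan.
- soap_bottle: white plastic bottle, 64 mm across, 180 mm high, on the work surface. Origin at the centre of its underside.
- tablet_box: cardboard box 90 x 60 x 120 mm high, on the work surface. Origin at the centre of its underside.
- spray_can: aluminium can, 56 mm across, 150 mm high, on the work surface. Origin at the centre of its underside.
There are look-alikes about, which are no part of the job. Of the things like the brush, leave any that is black or red; of the rest the smaller one is meant.

How it is judged:
By the outcome, as a careful person would: the job done as asked, in the order asked, and still so for the second after the job is handed in, with the robot touching nothing.
It also fails if it takes over 42 s, if anything falls off the work surface, if the arm or the gripper's body presses on something with over 40 N, if the wrist force passes 120 N, or if a joint passes its speed limit or range.

## Working session

There is one attempt and no reset: what is moved stays moved. The work goes in short steps, Python scripts to look and compute and a tool call to move; the robot and the scene stay as the last step left them, time stands still between calls to the robot, and variables do not carry over. Pictures are saved under pics/ and viewed, and the job is handed in when it is done.

Besides the shell and the picture viewer there is one more tool, called after ">>>" as name(argument=value, ...) on one line, values as JSON. play_rows: Moves the arm, as the interface text tells. Its arguments: {"type":"object","properties":{"rows":{"type":"array"},"squeeze":{"type":"number"}},"required":["rows"]}

```bash
ls; mkdir -p pics
python3 - <<'E'
from workcell import bot
import cv2,numpy as np
print(bot.get_obs())
for n in("side","top"):
    p,d=bot.camera(n); cv2.imwrite(f"pics/{n}0.png",p); np.save(f"pics/{n}0.npy",d); print(n,bot.camera_model(n))
E
```

```text
pics
{'time': 0.0, 'q': array([7.53991286e+01, 5.01144563e+00, 1.00337725e+01, 9.51001333e+01,
       1.20641207e-03, 9.00022191e+01]), 'qd': array([ 0.01550791, -0.10317043,  0.07865567, -0.0921565 ,  0.06139323,
       -0.0103418 ]), 'joint_efforts': array([ 7.96847780e-04, -5.20385921e+01,  4.64802396e+01,  1.62375852e-02,
        3.85457724e-05, -8.87445253e-06]), 'ee_pos': array([0.13858058, 0.53200968, 0.23057366]), 'tcp_rot': array([ 179.1139018 ,   89.92218428, -105.48918951]), 'wrist_force': array([ 0.56696085,  0.00671899, -0.39390704]), 'torque': array([-0.02233291,  0.00303409,  0.03241497]), 'opening': 0.08569465166403163}
side {'fx': 560.3289478630236, 'fy': 560.3289478630236, 'cx': 313.80875284778364, 'cy': 230.4572863077701, 'origin': array([0.39992862, 1.35180625, 1.03281143]), 'attitude': array([-125.14881852,   -0.85533397, -174.39720273])}
top {'fx': 615.7035762480562, 'fy': 615.7035762480562, 'cx': 331.5318416222065, 'cy': 244.9206277948531, 'origin': array([ 0.42097   , -0.00758241,  1.66302274]), 'attitude': array([-1.76324677e+02,  1.19302813e-01, -8.84647539e+01])}
```

View pics/top0.png

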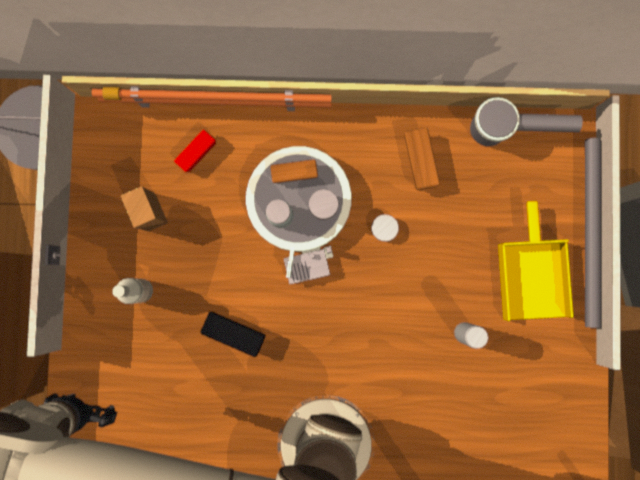

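View pics/side0.png

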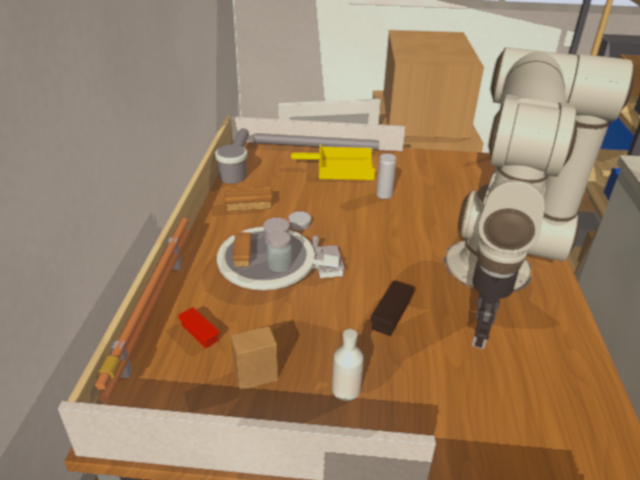

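```bash
cat > h.py <<'E'
from workcell import bot
import cv2,numpy as np
from scipy.spatial.transform import Rotation as Ro
def cam(n):
    m=bot.camera_model(n); return m,Ro.from_euler('xyz',m['attitude'],degrees=True).as_matrix(),np.array(m['origin'])
def ray_z(n,u,v,z):
    m,R,o=cam(n); d=R@np.array([(u-m['cx'])/m['fx'],(v-m['cy'])/m['fy'],1]); return o+d*(z-o[2])/d[2]
def proj(n,P):
    m,R,o=cam(n); c=(np.atleast_2d(P)-o)@R; return np.c_[m['fx']*c[:,0]/c[:,2]+m['cx'],m['fy']*c[:,1]/c[:,2]+m['cy']]
def cloud(n,d):
    m,R,o=cam(n); v,u=np.mgrid[:480,:640]; c=np.stack([(u-m['cx'])/m['fx']*d,(v-m['cy'])/m['fy']*d,d],-1); return c@R.T+o
E
python3 - <<'E'
from h import *
p=cv2.imread('pics/top0.png'); d=np.load('pics/top0.npy')
c=p[135:295,230:400]; cv2.imwrite('pics/topz.png',cv2.resize(c,None,fx=3.7,fy=3.7,interpolation=cv2.INTER_CUBIC)[:600])
p2=cv2.imread('pics/side0.png')[190:310,200:360]; cv2.imwrite('pics/sidez.png',cv2.resize(p2,None,fx=5,fy=5,interpolation=cv2.INTER_CUBIC)[:600])
C=cloud('top',d)
# rough disc fit: white rim at height ~0.05
hsv=cv2.cvtColor(p,cv2.COLOR_BGR2HSV)
m=(hsv[...,1]<70)&(hsv[...,2]>190)&(abs(C[...,2]-0.05)<0.015)
v,u=np.nonzero(m); s=(u>230)&(u<360)&(v>135)&(v<255); P=C[v[s],u[s]]
print(len(P),P[:,2].mean())
from scipy.optimize import least_squares
x0=np.r_[P[:,:2].mean(0),.13]
r=least_squares(lambda x:np.hypot(P[:,0]-x[0],P[:,1]-x[1])-x[2],x0,loss='soft_l1',f_scale=.003);print(r.x)
rr=np.hypot(P[:,0]-r.x[0],P[:,1]-r.x[1]);print(np.percentile(rr,[1,5,50,95,99]))
E
```

```text
2405 0.049152321653198716
[0.64620915 0.0898602  0.12865888]
[0.11698805 0.11853549 0.12880097 0.13804567 0.14858804]
```

View pics/topz.png

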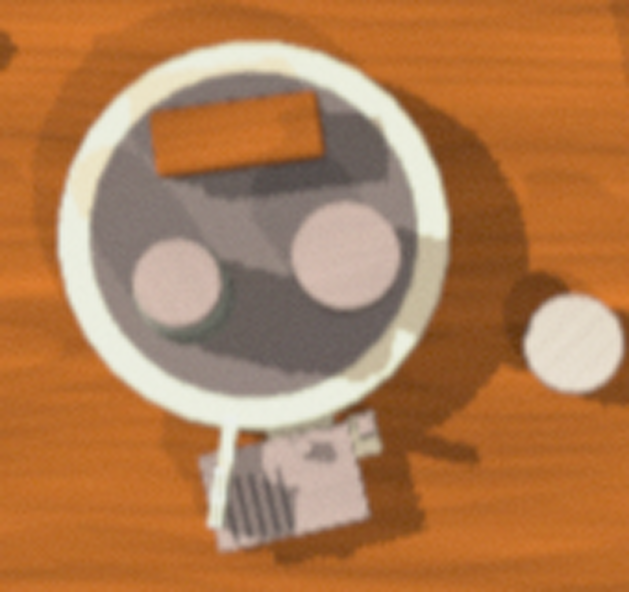

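View pics/sidez.png

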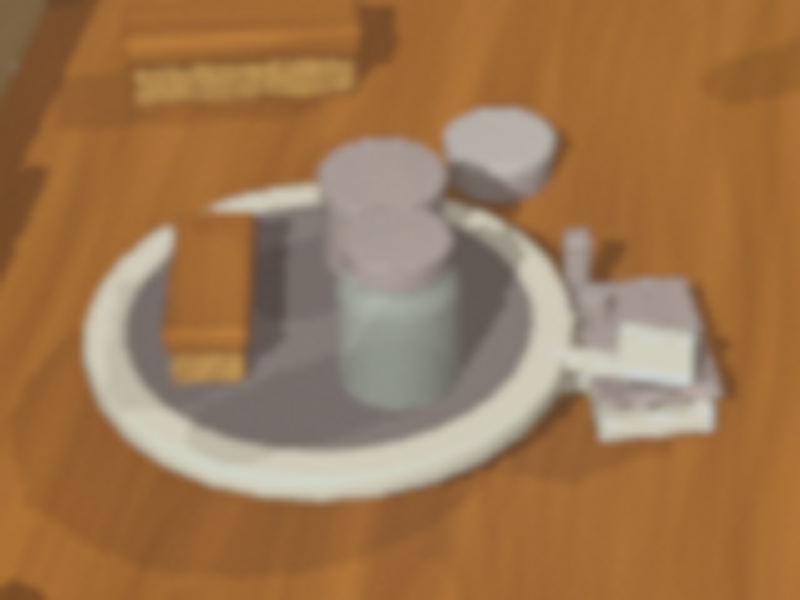

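Run:
```python
from h import *
p=cv2.imread('pics/top0.png'); d=np.load('pics/top0.npy')
c=p[240:295,275:345]; cv2.imwrite('pics/topzz.png',cv2.resize(c,None,fx=10.9,fy=10.9,interpolation=cv2.INTER_CUBIC))
C=cloud('top',d)
np.set_printoptions(linewidth=250)
print((C[244:290:2,278:338:2,2]*1000).astype(int))
```

```text
[[  44   50   55   48   47   49   52   51   50   50   53   44   43   50   53   53   54   45   56   45   45   51   46    3    5   -4   -6    2    0    4]
 [  42   52   47   47   49   49   49   54   42   45   47   50   46   48   50   47   50   44   42   51   44   -6   -3   -3   -5    5   17   -6    0    1]
 [  -5   -1   -3   42   48   44   47   41   45   48   48   52   43   49   43   49   50   45   11   16   12   -6   -1   11   71   58   57   -5    1    0]
 [   0    2   -3   -3    1    1   50   50   47   49   44   47   39   45    6   10    4   14   12   38   30   32   27    8    9   58   63   -1   -4   -5]
 [   5    4    0    2   -4    9   41   50   -5   -4    7    0   15   17   10   30   34   31   34   37   28   26   30   32    7   45   23    0    4    6]
 [   0   -1    0    0    6   -5   48   52    5   -6    3   36   28   38   26   39   44   49   32   28   42   30   34   31   13   11   13    9    1   -3]
 [   0   -7    0   -1    1   -1   44   44   26   30   28   30   38   42   29   35   45   47   27   35   29   29   35   30   12    9   10    9    0    0]
 [  -6   -1    0   32   35   
[... 1719 characters left out ...]
4    0   -4   -6   -5    2    3    2   -5   -3    1   -1   -1    3    4   -2   -4    4]
 [   1    3    0    4    6    0   24   35   35    0    3    2    0    2    0    2    2   -6    2   -5   -4   -7   -6    2   -5   -4   -3   -3   -2   -4]
 [  -1   -5    0   -3    2   -3    0    1   -2    0    3   -2    2   -5    4   -8   -4    0   -5    4    6    0   -9    1    3    0   -1   -4    0   -2]
 [  -2    2   -4    1   -2   -4    3   -6   -3    4    4   -2    5    6    1    4    3   -4   -2   -1   -3    0   -3    2    4    0   -4   -9    3    0]
 [   0    2   -1    0    3    0   -2   -3   -2    0    4   -2    4   -5    3    2   -5    1    0   -1    1   -4   -1    0    5   -2   -1   -5   -1    3]]
```

View pics/topzz.png

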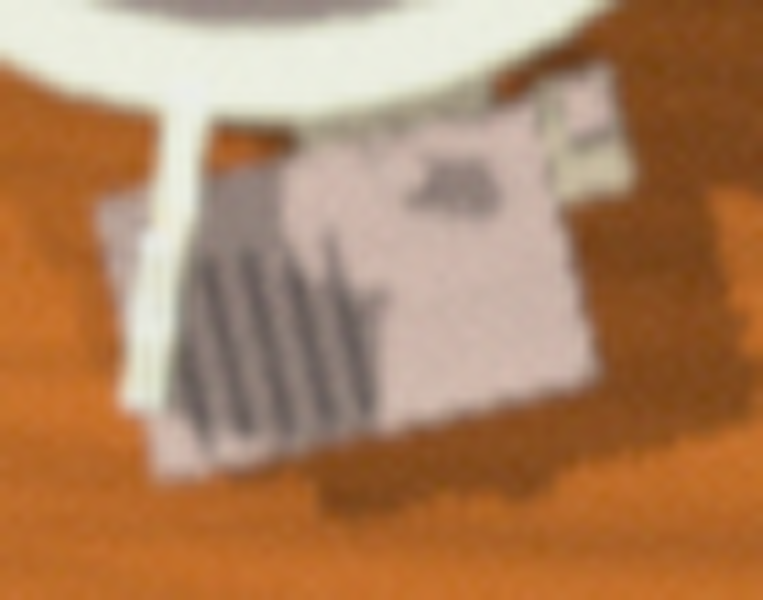

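Run:
```python
from h import *
from scipy.optimize import least_squares
Z=lambda u,v:((u+.5)/10.9-.5+275,(v+.5)/10.9-.5+240)
W=np.array([ray_z('top',*Z(*k),.034)[:2] for k in [(155,480),(600,382),(98,203),(540,105)]])
B=np.array([[-.215,.076],[-.215,-.035],[-.145,.076],[-.145,-.035]])
R=lambda a:np.array([[np.cos(a),-np.sin(a)],[np.sin(a),np.cos(a)]])
r=least_squares(lambda x:(B@R(x[2]).T+x[:2]-W).ravel(),[.646,.09,0]);print(r.x,np.degrees(r.x[2]),r.fun)
c=np.array([.6462,.0899])
r2=least_squares(lambda x:(B@R(x[0]).T+c-W).ravel(),[0]);print('yaw w/ fixed centre',np.degrees(r2.x),r2.fun)
# tab top centreline
d=np.load('pics/top0.npy');C=cloud('top',d)[250:290,278:338].reshape(-1,3)
T=C[(C[:,2]>.062)&(C[:,2]<.09)&(C[:,1]>.05)]
t=T[:,:2].mean(0); print(len(T),t,np.hypot(*(t-c)))
for (x,y,a) in (r.x,(*c,r2.x[0])):
  th=np.arctan2(*(t-[x,y])[::-1]); v=(th-a-np.pi+.6+np.pi)%(2*np.pi)-np.pi; print('v',v)
o=bot.get_obs();Rt=Ro.from_euler('xyz',o['tcp_rot'],degrees=True).as_matrix();print(Rt)
```

```text
[0.64655448 0.0865864  0.24235702] 13.886034276976009 [-5.92957261e-04 -7.16533555e-06 -5.50494771e-04 -6.21349497e-04
  6.02925351e-04  8.49379744e-04  5.40527575e-04 -2.20864795e-04]
yaw w/ fixed centre [14.81823806] [-0.00127826 -0.00038892  0.00051379 -0.00055545 -0.00036469  0.00157097
  0.00132251  0.00094838]
66 [0.45841458 0.10754552] 0.18861264573058542
v 0.2466986689969075
v 0.24768166455456342
[[-3.01079600e-04 -9.67706643e-01  2.52078882e-01]
 [-1.13981015e-03  2.52079062e-01  9.67705971e-01]
 [-9.99999305e-01  4.03445800e-06 -1.17889772e-03]]
```

>>> play_rows(rows=[[[0,-3.4,-2.5],5,0],[[0,-6.9,-5],10,0],[[0,-10.3,-7.5],16,0],[[0,-13.8,-10],21,0],[[0,-17.2,-12.5],27,0],[[0,-20.7,-15],32,0],[[0,-24.1,-17.5],37,0],[[0,-27.6,-20],43,0],[[0,-31,-22.5],48,0],[[0,-34.5,-25],53,0],[[0,-37.9,-27.5],59,0],[[0,-41.3,-30],64,0]], squeeze=30)

```text
time: 1.1
ee_pos: [0.4569, 0.1439, 0.2312]
tcp_rot: [81.4, 90.0, 92.5]
wrist_force: [0.1, 1.7, 0.4]
opening: 0.0002
```

```bash
cat > g.py <<'E'
from h import *
c=np.array([.6464,.088]);yaw=.251
def tgt(phi_v,r=.19): # finger at turntable-angle phi_v
    a=np.pi-.6+phi_v+yaw; return c+r*np.array([np.cos(a),np.sin(a)])
def st():
    o=bot.get_obs();Rt=Ro.from_euler('xyz',o['tcp_rot'],degrees=True).as_matrix()
    p=np.array(o['ee_pos']);print('t',o['time'],'p',p,'F',o['wrist_force'],'q',np.round(o['q'],1),'zang',np.degrees(np.arctan2(Rt[1,2],Rt[0,2])))
    d=p[:2]-c; print('r',np.hypot(*d),'vfing',(np.arctan2(d[1],d[0])-yaw-np.pi+.6+np.pi)%(2*np.pi)-np.pi)
    return p,Rt
def go(p,Rt,xy,z): return np.round(Rt.T@(np.r_[xy,z]-p)*100,2)
def look(tag):
    for n,(a,b,u,v) in {'top':(230,300,230,350),'side':(170,310,180,380)}.items():
        p,d=bot.camera(n);cv2.imwrite(f'pics/{n}{tag}.png',cv2.resize(p[a:b,u:v] if n=='side' else p[200:300,250:370],None,fx=4 if n=='side' else 6,fy=4 if n=='side' else 6,interpolation=cv2.INTER_CUBIC));np.save(f'pics/{n}{tag}.npy',d)
E
python3 - <<'E'
from g import *
p,R=st(); print(R)
print(go(p,R,tgt(.247-.163),.15),go(p,R,tgt(.247-.163),.05),tgt(.084))
look('1')
E
```

```text
t 1.1 p [0.45689127 0.14393975 0.23117598] F [0.10293694 1.73311398 0.37370257] q [17.5 -4.7  0.4 95.1  0.  96.4] zang 11.092906530682324
r 0.19759254173151541 vfing 0.06196834580940225
[[-1.33728589e-06 -1.92400477e-01  9.81316492e-01]
 [ 3.11252894e-05  9.81316491e-01  1.92400477e-01]
 [-1.00000000e+00  3.08010542e-05  4.67621982e-06]]
[ 8.12 -0.72  0.48] [18.12 -0.72  0.48] [0.46303242 0.13776276]
```

View pics/side1.png

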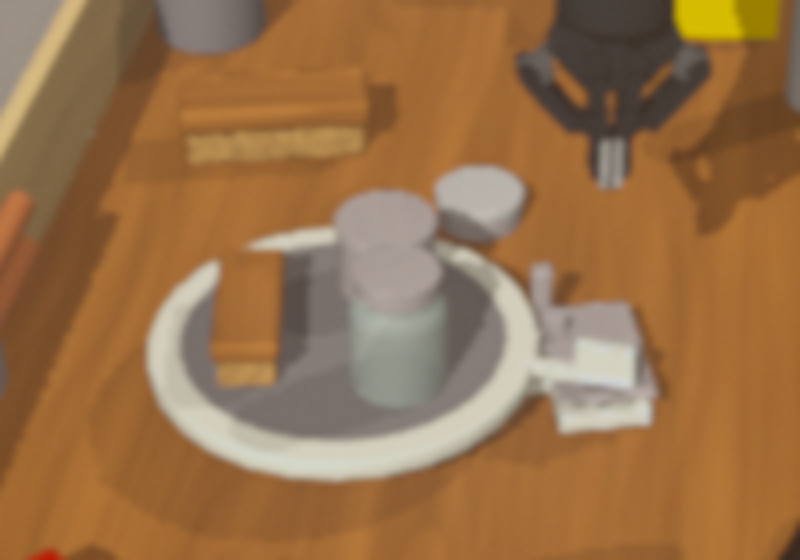

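>>> play_rows(rows=[[[4,0,0],0,0],[[8,0,0],0,0],[[11,0,0],0,0],[[11,0,0],0,0]])

```text
time: 1.53
ee_pos: [0.4528, 0.1451, 0.115]
tcp_rot: [-174.3, 89.5, -162.8]
wrist_force: [-0.7, 0.1, -0.5]
opening: 0.0003
```

Run:
```python
from g import *
p,R=st()
print(go(p,R,tgt(.247-.163),.05)); look('2')
```

```text
t 1.5333 p [0.45281091 0.1451082  0.11497244] F [-0.73602635  0.13240159 -0.47802862] q [ 17.8  -5.4 -13.1  82.8   0.   96.3] zang 11.423064424640383
r 0.20183676963575337 vfing 0.06213941119367661
[ 6.49 -0.92  0.92]
```

View pics/side2.png

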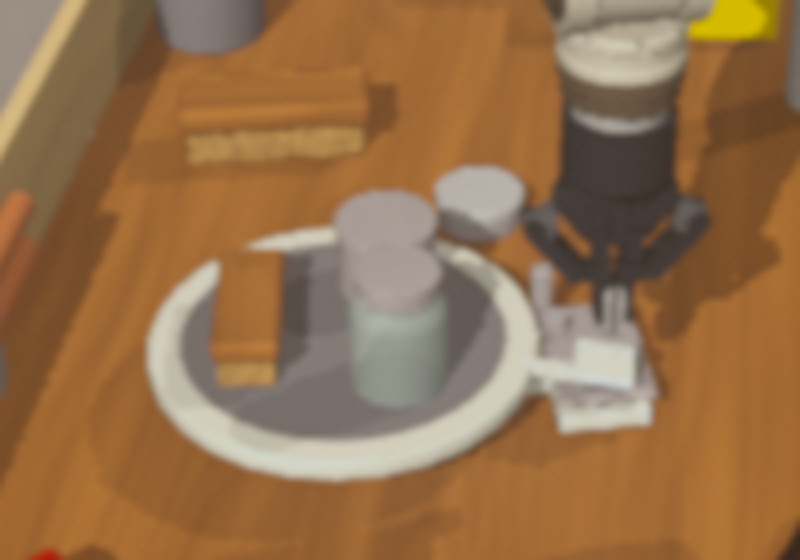

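View pics/top2.png

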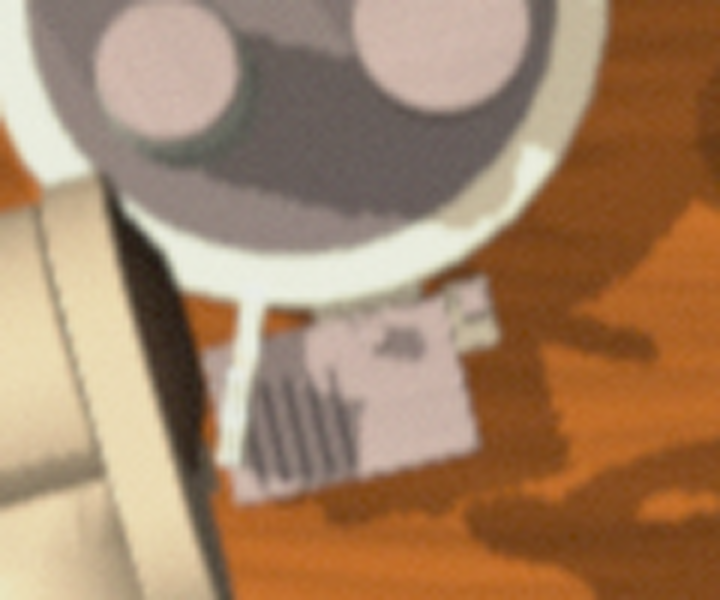

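>>> play_rows(rows=[[[0,0,0],0,0],[[0,0,0],0,0]])

```text
time: 1.8
ee_pos: [0.4572, 0.1465, 0.1239]
tcp_rot: [6.6, 89.8, 18.0]
wrist_force: [-1.0, -0.2, 1.4]
opening: 0.0001
```

Run:
```python
from g import *
p,R=st()
print(go(p,R,tgt(.247-.163),.05))
```

```text
t 1.8 p [0.45717157 0.14652992 0.12386893] F [-0.95820841 -0.23117726  1.38756334] q [ 17.8  -5.6 -12.3  83.1   0.   96.3] zang 11.425985165535758
r 0.1980735936998782 vfing 0.049025544193611825
[ 7.39 -0.98  0.37]
```

>>> play_rows(rows=[[[2.5,-0.3,0.3],0,0],[[5,-0.5,0.5],0,0],[[7,-0.5,0.5],0,0],[[7,-0.5,0.5],0,0],[[7,-0.5,0.5],0,0]])

```text
time: 2.22
ee_pos: [0.4622, 0.1422, 0.0523]
tcp_rot: [0.2, 90.0, 11.6]
wrist_force: [1.2, -0.1, 0.4]
opening: -0.0002
```

Run:
```python
from g import *
p,R=st()
print(go(p,R,tgt(.247-.084),.05), go(p,R,tgt(.42-.084),.05));look('3')
```

```text
t 2.2167 p [0.46218636 0.14219063 0.05233746] F [ 1.1974984  -0.06494498  0.44395916] q [ 17.1  -3.7 -18.5  75.2  -0.   95.7] zang 11.40806894507451
r 0.19201898693291447 vfing 0.06289785309797002
[ 0.23 -1.82 -0.62] [ 0.23 -4.96 -1.59]
```

View pics/side3.png

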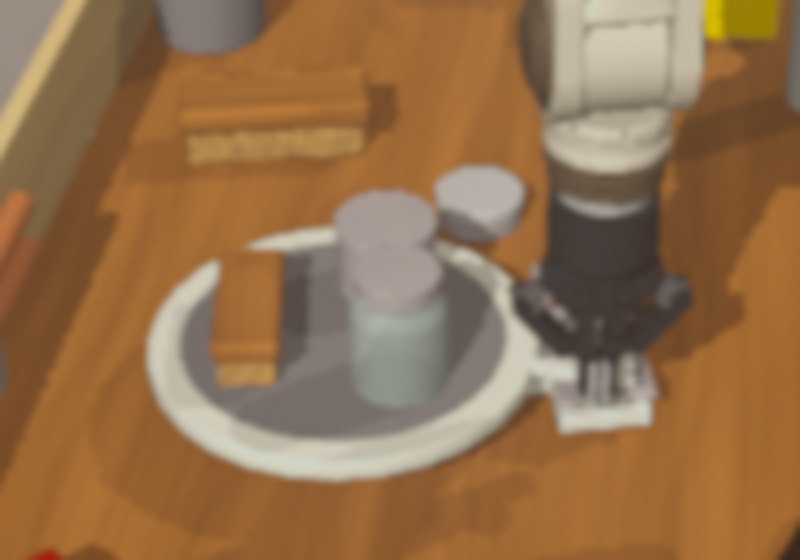

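>>> play_rows(rows=[[[0,-0.7,-0.3],0,0],[[0,-1.2,-0.5],0,0],[[0,-1.6,-0.6],0,0],[[0,-2.0,-0.7],0,0],[[0,-2.4,-0.8],0,0],[[0,-2.8,-0.9],0,0],[[0,-3.2,-1.0],0,0],[[0,-3.6,-1.1],0,0],[[0,-4.0,-1.25],0,0],[[0,-4.4,-1.35],0,0],[[0,-4.7,-1.45],0,0],[[0,-4.7,-1.45],0,0]])

```text
time: 3.32
ee_pos: [0.4569, 0.0925, 0.0512]
tcp_rot: [-143.9, 90.0, -132.5]
wrist_force: [-0.7, -0.6, -0.1]
opening: 0.0001
```

Run:
```python
from g import *
p,R=st(); look('4')
d=np.load('pics/side4.npy')
```

```text
t 3.3167 p [0.4568923  0.09248469 0.05121122] F [-0.69895403 -0.62578071 -0.07483086] q [ 11.5  -6.1 -20.8  75.3  -0.   90.1] zang 11.369811597537824
r 0.18956075754636637 vfing 0.3253394752579024
```

View pics/side4.png

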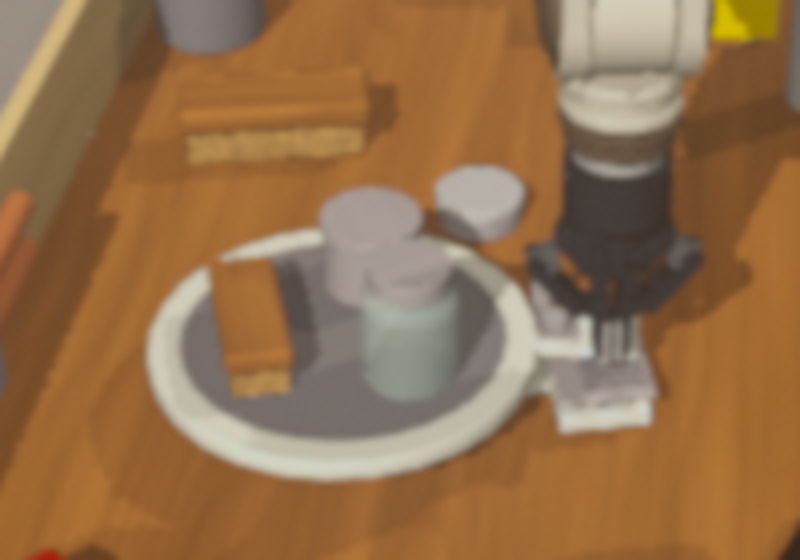

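View pics/top4.png

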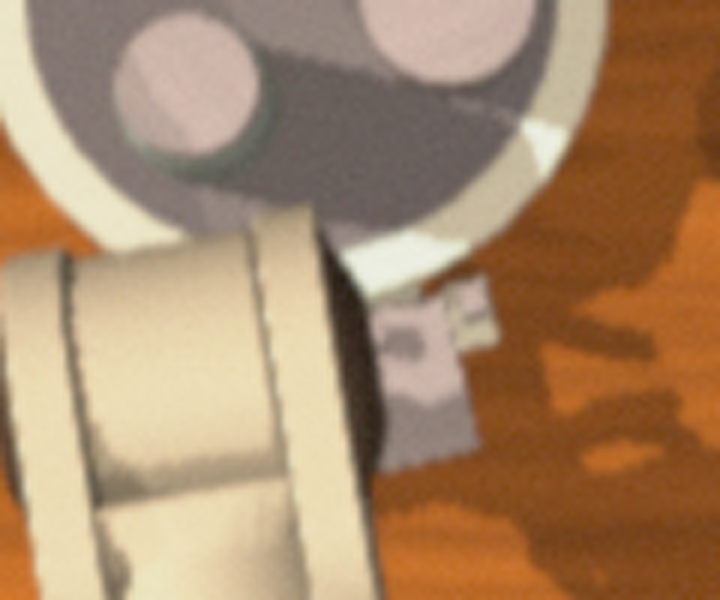

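>>> play_rows(rows=[[[0,0.3,0.05],0,0],[[0.6,0.3,0.05],0,0],[[1.2,0.3,0.05],0,0],[[1.8,0.3,0.05],0,0],[[2.3,0.3,0.05],0,0],[[2.7,0.3,0.05],0,0],[[3.0,0.3,0.05],0,0],[[3.0,0.3,0.05],0,0],[[3.0,0.3,0.05],0,0]])

```text
time: 4.17
ee_pos: [0.457, 0.0964, 0.0217]
tcp_rot: [51.8, 90.0, 63.2]
wrist_force: [-2.6, 1.6, 8.3]
opening: 0.0001
```

Run:
```python
from g import *
p,R=st(); look('5')
```

```text
t 4.1667 p [0.45696352 0.09635443 0.02171663] F [-2.64620966  1.59173988  8.28920393] q [ 11.9  -5.1 -23.3  71.8   0.   90.5] zang 11.408993186513891
r 0.1896206153033275 vfing 0.3049270832788995
```

View pics/side5.png

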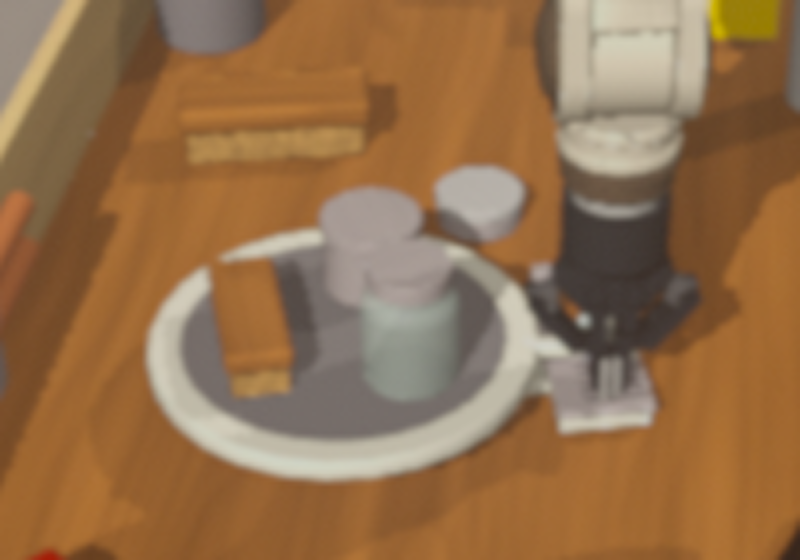

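Run:
```python
from g import *
p,R=st()
for v in np.linspace(.34,.68,12): print(round(v,3),go(p,R,tgt(v),.0217))
```

```text
t 4.2667 p [0.45697705 0.09637843 0.02171106] F [-2.61778532  0.57814746  8.51505227] q [ 11.9  -5.1 -23.3  71.8   0.   90.5] zang 11.413500569675428
r 0.1896081516251889 vfing 0.3047974679373593
0.34 [ 0.   -0.64 -0.19]
0.371 [ 0.   -1.22 -0.3 ]
0.402 [ 0.   -1.8  -0.39]
0.433 [-0.   -2.38 -0.47]
0.464 [-0.   -2.96 -0.53]
0.495 [-0.   -3.55 -0.57]
0.525 [-0.   -4.14 -0.59]
0.556 [-0.   -4.72 -0.6 ]
0.587 [-0.   -5.31 -0.58]
0.618 [-0.   -5.9  -0.55]
0.649 [-0.   -6.48 -0.5 ]
0.68 [-0.   -7.07 -0.43]
```

>>> play_rows(rows=[[[0.1,-0.3,-0.1],0,0],[[0.1,-0.6,-0.2],0,0],[[0.1,-1.0,-0.25],0,0],[[0.1,-1.4,-0.3],0,0],[[0.1,-1.7,-0.37],0,0],[[0.1,-1.7,-0.37],0,0]])

```text
time: 4.77
ee_pos: [0.4581, 0.0799, 0.0218]
tcp_rot: [34.1, 89.7, 45.5]
wrist_force: [-0.1, 7.1, 12.0]
opening: -0.0005
```

Run:
```python
from g import *
p,R=st();look('6')
for v in np.linspace(.38,.68,11): print(round(v,3),go(p,R,tgt(v),p[2]))
```

```text
t 4.7667 p [0.45809534 0.07994988 0.02176683] F [-0.05370384  7.08157245 11.9556393 ] q [  9.8  -5.6 -23.7  71.7   0.2  88.4] zang 11.441712602750616
r 0.18847665774434286 vfing 0.39172447356579987
0.38 [ 0.    0.24 -0.11]
0.41 [-0.   -0.32 -0.2 ]
0.44 [-0.   -0.89 -0.27]
0.47 [-0.01 -1.45 -0.33]
0.5 [-0.01 -2.02 -0.36]
0.53 [-0.01 -2.59 -0.38]
0.56 [-0.01 -3.16 -0.38]
0.59 [-0.01 -3.73 -0.37]
0.62 [-0.01 -4.3  -0.34]
0.65 [-0.01 -4.87 -0.29]
0.68 [-0.02 -5.43 -0.22]
```

View pics/side6.png

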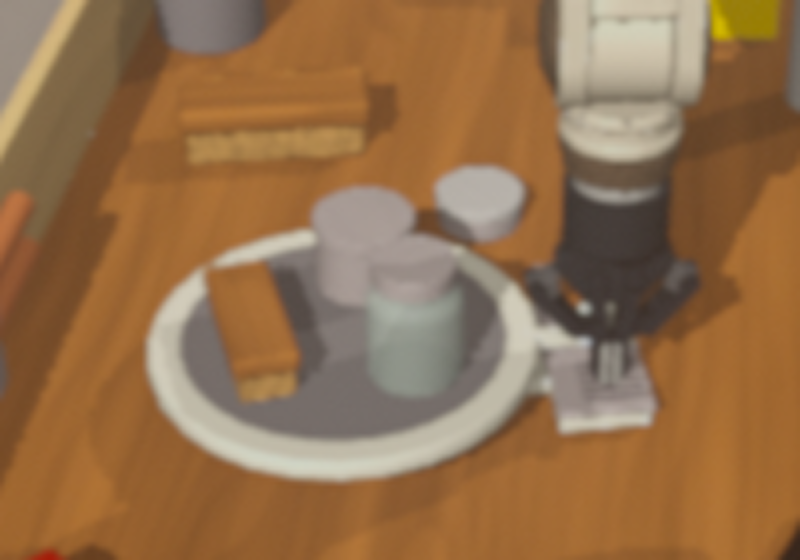

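>>> play_rows(rows=[[[0,-0.5,-0.15],0,0],[[0,-1.0,-0.25],0,0],[[0,-1.5,-0.3],0,0],[[0,-2.0,-0.33],0,0],[[0,-2.5,-0.35],0,0],[[0,-3.0,-0.35],0,0],[[0,-3.5,-0.35],0,0],[[0,-4.0,-0.33],0,0],[[0,-4.5,-0.3],0,0],[[0,-4.9,-0.26],0,0],[[0,-5.1,-0.24],0,0],[[0,-5.1,-0.24],0,0]])

```text
time: 5.87
ee_pos: [0.4668, 0.029, 0.0221]
tcp_rot: [11.4, 89.7, 22.8]
wrist_force: [3.6, 5.9, 11.1]
opening: -0.0001
```

Run:
```python
from g import *
p,R=st();look('7')
```

```text
t 5.8667 p [0.46678733 0.02902601 0.02211793] F [ 3.59834555  5.94262633 11.13165383] q [  3.5  -5.3 -23.4  71.6   0.1  82.1] zang 11.428456446741993
r 0.18904666914109536 vfing 0.6662496626948311
```

View pics/side7.png

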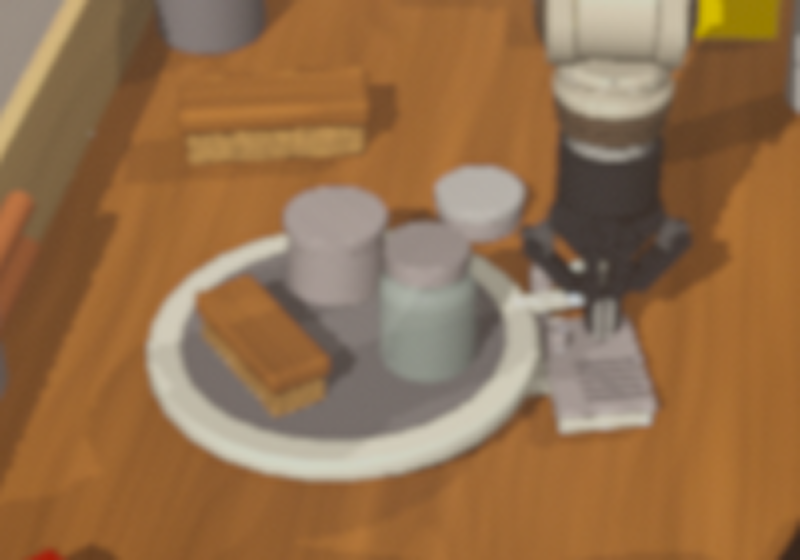

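View pics/top7.png

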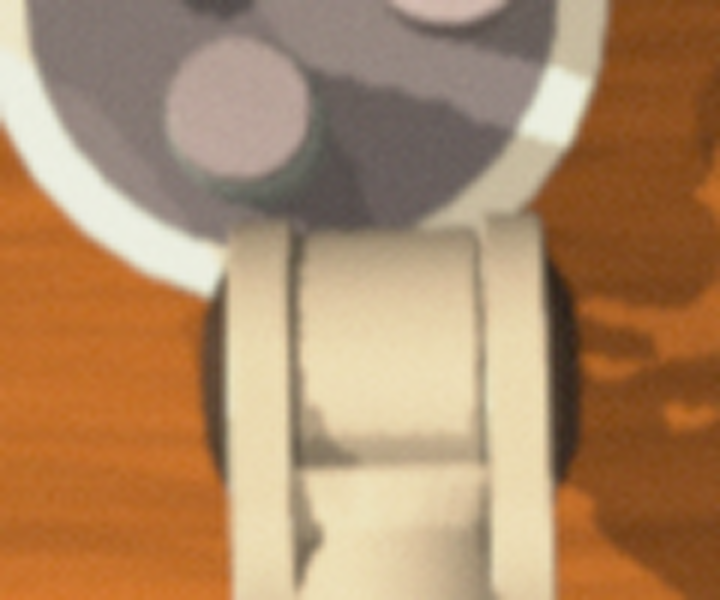

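Run:
```python
from g import *
for s in [(520,302),(535,302),(575,299)]:
    w=ray_z('side',180+s[0]/4,170+s[1]/4,.05);d=w[:2]-c
    print(w,np.hypot(*d),(np.arctan2(d[1],d[0])-yaw-np.pi+.6+np.pi)%(2*np.pi)-np.pi)
C=cloud('side',np.load('pics/side7.npy'))[225:270,290:350].reshape(-1,3)
# arm pts, in turntable polar
d=C[:,:2]-c;r=np.hypot(d[:,0],d[:,1]);v=(np.arctan2(d[:,1],d[:,0])-yaw-np.pi+.6+np.pi)%(2*np.pi)-np.pi
m=(r>.148)&(r<.175)&(C[:,2]>.042)&(C[:,2]<.056);print(m.sum(),np.percentile(v[m],[5,25,50,75,95]))
```

```text
[0.52523744 0.03865862 0.05      ] 0.1308240692792452 0.7357260082026844
[0.51430551 0.03736461 0.05      ] 0.1414669437640143 0.71505100673357
[0.48544303 0.03023143 0.05      ] 0.17100980904691246 0.6935875449084268
39 [0.70361099 0.74809582 0.78419628 0.86201102 0.90527603]
```

>>> play_rows(rows=[[[0,-0.2,0.02],0,0],[[0,-0.4,0.03],0,0],[[0,-0.4,0.03],0,0],[[0,-0.4,0.03],0,0]])

```text
time: 6.3
ee_pos: [0.4682, 0.0255, 0.0221]
tcp_rot: [11.5, 89.6, 23.0]
wrist_force: [5.2, 6.7, 9.8]
opening: -0.0001
```

Run:
```python
from g import *
p,R=st()
```

```text
t 6.3 p [0.46817498 0.02551624 0.02214799] F [5.23127999 6.65122831 9.83330742] q [  3.   -5.2 -23.3  71.5   0.1  81.6] zang 11.451304968064733
r 0.18886073497942227 vfing 0.6861995841335151
```

Now back off slightly while still pressing, then lift.

>>> play_rows(rows=[[[0,0.3,0],0,0],[[0,0.5,0],0,0],[[-0.4,0.5,0],0,0],[[-0.8,0.5,0],0,0],[[-1.2,0.5,0],0,0],[[-1.8,0.5,0],0,0],[[-3,0.5,0],0,0],[[-5,0.5,0],0,0],[[-8,0.5,0],0,0],[[-11,0.5,0],0,0],[[-14,0.5,0],0,0],[[-16,0.5,0],0,0]])

```text
time: 7.3
ee_pos: [0.4644, 0.0293, 0.1835]
tcp_rot: [-7.2, 89.9, 4.2]
wrist_force: [0.8, 0.3, 0.3]
opening: -0.0004
```

>>> play_rows(rows=[[[0,4,-2],0,0],[[0,8,-4],0,0],[[0,12,-6],0,0],[[0,16,-8],0,0],[[0,20,-8],0,0],[[0,20,-8],0,0],[[0,20,-8],0,0]])

```text
time: 7.88
ee_pos: [0.3451, 0.2115, 0.1806]
tcp_rot: [167.9, 90.0, 179.6]
wrist_force: [0.7, 0.2, -1.7]
opening: 0.0002
```

Run:
```python
from g import *
p,R=st();look('8')
d=np.load('pics/top8.npy');np.set_printoptions(linewidth=250)
C=cloud('top',d)
d=C[...,:2]-c;r=np.hypot(d[...,0],d[...,1]);v=(np.arctan2(d[...,1],d[...,0])-yaw-np.pi+.6+np.pi)%(2*np.pi)-np.pi
m=(C[...,2]>.062)&(C[...,2]<.085)&(r>.175)&(r<.215)&(v>.2)&(v<.95);print('tab v',m.sum(),v[m].mean(),r[m].mean())
# pin & plate heights in base frame
Rb=np.array([[np.cos(yaw),-np.sin(yaw)],[np.sin(yaw),np.cos(yaw)]]);b=d@Rb
k=(abs(b[...,0]+.156)<.004)&(abs(b[...,1])<.003);print('pin z',k.sum(),C[k][:,2].mean(),C[k][:,2].round(3))
k=(b[...,0]>-.212)&(b[...,0]<-.17)&(b[...,1]>.02)&(b[...,1]<.07);print('plate z',k.sum(),C[k][:,2].mean())
```

```text
t 7.8833 p [0.34513453 0.21147953 0.18055752] F [ 0.73126628  0.20932833 -1.67941945] q [ 31.5 -15.6 -14.6  91.    0.  109.8] zang 11.662623738928877
r 0.3255888165049733 vfing -0.039985511485676195
tab v 50 0.7813102718559541 0.19245946108918932
pin z 8 0.047267575283503116 [0.052 0.051 0.05  0.039 0.055 0.045 0.046 0.04 ]
plate z 297 0.03362569913431901
```

View pics/side8.png

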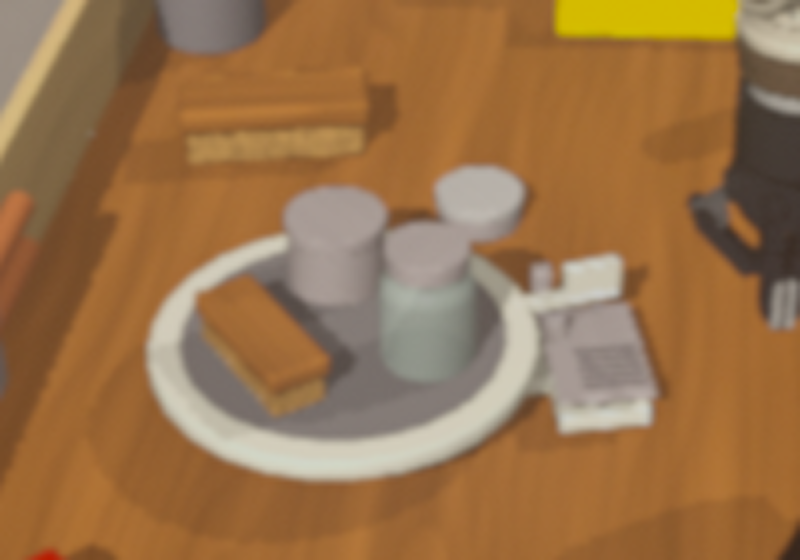

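View pics/top8.png

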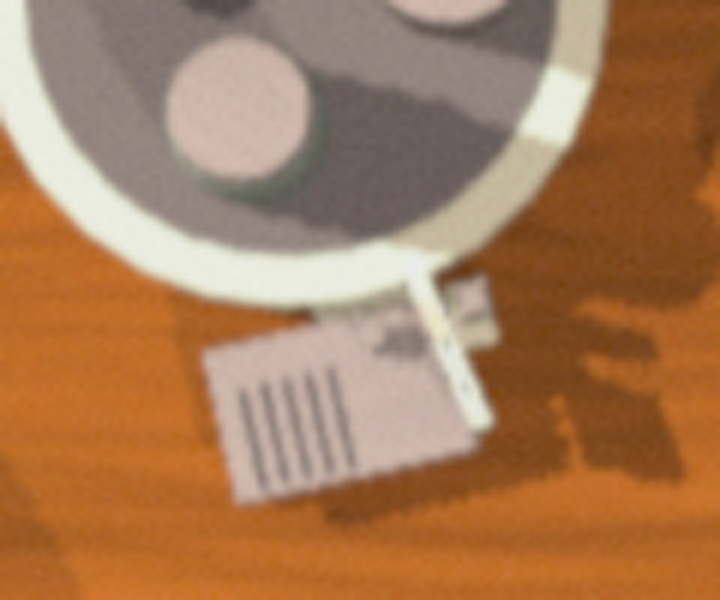

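The arm stands past the pin at about 0.78. The plate (34 mm) and pin (47 mm) are back up, the tin, jar and brush are upright, and the robot is clear. I'm handing it in.

>>> play_rows(rows=[[[0,0,0],0,0],[[0,0,0],0,0],[[0,0,0],0,0]])

```text
time: 8.23
ee_pos: [0.347, 0.2086, 0.1803]
tcp_rot: [-143.3, 90.0, -132.1]
wrist_force: [-0.4, -0.2, -1.2]
opening: 0.0007
```

```bash
python3 -c "
from workcell import bot
print(bot.get_obs()['qd']); print(bot.job_done())"
```

```text
[ 0.21029562 -0.09207792 -0.08715868 -0.08953366  0.00798872  0.08606002]
the job is handed in; nothing more can be done
None
```

The turntable is parked and the job is handed in at about 8.2 s. I pushed the tab to about 0.42 with the closed fingertips. I then pressed the catch plate fully down and slid along it at about 10–12 N, pushing the arm past the pin. Last, I backed off slightly while still pressing and lifted clear.

The last camera check put the turntable at about 0.78 (needs over 0.67, end stop 0.82). The pin top was at about 47 mm and the plate at about 34 mm, so the catch is fully up. The tin, jar and brush were standing, and the robot was touching nothing.

- **Disagreement:** before the final 4 mm push, my estimates of the turntable angle spread from about 0.69 to 0.78. All were past the pin, and the clear top view afterwards settled on 0.78.
- **Not re-checked:** I did not take a full view of the outlying objects at the end. Those in the cropped views looked unmoved.

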